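# Register a fingerboard blank on the sawing board

## Task

Get the long dark fingerboard blank ready for sawing to length: push it along the sawing board with the fingertips until its long edge lies flat against the aluminium fence and its end butts against the length stop on the fence. Slide it only, never lift it off the board, leave the other things on the bench where they are, and finish with the blank lying still.

Things in the scene. Friction and masses are not known exactly. Their poses are not given: they have to be found in the camera images.
- blank_center (a point): Centre of the fingerboard blank, half-way up (4 mm above the board's surface): a loose flat strip of dark rosewood 46 mm wide (x), 260 mm long (y), 8 mm thick (z), about 85 g; longest of the three dark pieces on the board. It starts flat on the robot's side of the fence, up to 0.3 rad askew to it, and 30 to 150 mm short of the stop.
- sawing_board: Sawing board, screwed to the bench: plywood 240 (x) by 560 (y) by 18 mm; origin at the centre of its underside, working surface at z = 18 mm. An aluminium fence stands on it along its far (+x) edge, parallel to its y: front face at x = 90 mm, 22 mm deep, 28 mm high above the surface. The thin saw kerf across it at y = -120 mm does not affect sliding.
- stop: Length stop, a steel block with black star knob, locked on the fence; axes as the board's. Origin: corner where its working face (looking to -y) meets the fence's front face, at the board's surface. Its leg reaches 44 mm to -x, is 14 mm thick (+y), 42 mm high; the knob's top is 59 mm up. Home, the blank's centre is at x = -23, y = -130 mm in this frame.
- bridge_blank: Bystander: dark rosewood block 28 x 100 x 9 mm lying on the front left of the sawing board. Origin: centre of its underside.
- offcut: Bystander: dark rosewood offcut 46 x 60 x 8 mm lying on the sawing board beyond the stop (on its +y side). Origin: centre of its underside.
- square: Bystander: engineer's square lying on the bench right of the sawing board (-y): dark stock 14 x 75 x 16 mm, steel blade about 100 mm long along its +x. Origin: under the middle of the stock.
- jar: Bystander: small amber jar with steel lid, 42 mm across, 50 mm tall, standing on the front of the sawing board. Origin: centre of its underside.
- glue: Bystander: yellow glue bottle with blue cap, 62 mm across, 185 mm tall, standing on the bench right of the board (-y). Origin: centre of its underside.
- can: Bystander: aerosol can 65 mm across, 210 mm tall, standing on the bench right of the board (-y). Origin: centre of its underside.
- mug: Bystander: white mug 80 mm across, 95 mm tall, handle to its +y, standing on the bench left of the board (+y). Origin: centre of its underside.
- hammer: Bystander: small brass-headed hammer 240 mm long, lying on the bench left of the sawing board (+y). Origin: under its middle.

How it is judged:
At the end, for the whole second after the job is handed in: The blank lies flat and still on the sawing board with its long edge within 2.5 mm of the fence at its middle and parallel to it within 0.02 rad, and its end within 2.5 mm of the stop's face (x of blank_center in the frame of stop between -0.0255 and -0.02 m and y of blank_center in the frame of stop between -0.1325 and -0.127 m and angle between the x axis of blank_center and the x axis of stop, either way round below 0.02 rad and z of blank_center in the frame of sawing_board between 0.02 and 0.025 m and angle between blank_center's own z axis and vertical below 0.03 rad and linear speed of blank below 0.01 m/s); the robot touches nothing.
It fails at once if the blank is lifted off or tipped up from the sawing board (centre more than 6 mm up, or tilted over 0.12 rad) (z of blank_center in the frame of sawing_board above 0.028 m or angle between blank_center's own z axis and vertical above 0.12 rad).
It fails at once if another thing on the bench is moved by more than 15 mm (distance of any of bridge_blank, offcut, square, glue, can, mug, hammer, jar from where it was at the start of the episode above 0.015 m).
It also fails if it takes over 54 s, if anything falls off the work surface, if the arm or the gripper's body presses on something with over 40 N, if the wrist force passes 120 N, or if a joint passes its speed limit or range.

## Robot

A 6-joint arm with a two-finger parallel gripper is mounted at the origin on the work surface. World frame = base frame: x ahead of the robot, y to its left, z up, the work surface at z = 0. Lengths are in m, angles in rad, forces in N, time in s.
With the tool pointing down it reaches from about 0.375 to 0.925 m from the base axis. Payload 5.7 kg.
Tool frame: the origin (TCP) lies midway between the tips of the shut fingers; the grasp point (between the pads) lies 19 mm behind it; z points along the fingers, y is the line along which they close (so a half turn about z gives the same grasp; the last joint's range is limited). The gripper opens to 88 mm and grips with 3 to 60 N. Pads are 20 mm wide; open, the fingers measure 115 mm over their backs; the gripper's body (75 mm by 178 mm) begins 61 mm behind the grasp point.
Start: joints at [-1.462, 0.359, 1.51, -0, 1.272, -0.115], TCP at [0.133, -0.585, 0.188] pointing down, gripper open.
Joint ranges: [-2.97, 2.97], [-1.01, 2.36], [0.21, 2.38], [-0.96, 4.11], [0.2, 2.71], [-2.98, 2.98]. Speed limits (rad/s): [2.39, 2.39, 3.14, 3.14, 3.14, 3.14].

## Interface

Orientations are given as a unit quaternion [x, y, z, w].
In Python, from bench import move_ptp, servo_line, goto_joints, move_gripper, sleep, inverse_kinematics, capture, PlanningError, close_job, spot_in, silhouettes, current_clock, current_joint_pos, current_qvel, current_joint_torque, current_position, current_orientation, current_force, current_torque, current_finger_gap, current_grip_force gives the robot as it stands. Calls block until the motion is done:
- move_ptp(position, orientation): joint-space move of the TCP to a pose.
- servo_line(position, orientation=None, rate=0.15, contact_N=None): straight line of the TCP; orientation=None keeps the orientation; rate is the mean speed in m/s. With contact_N (N) it stops when the force on the tool has changed by that much, and returns True; else False.
- goto_joints(angles): joint-space move.
- move_gripper(opening): finger opening in m; the grip force is fixed at half the most; returns when the fingers have stopped.
- sleep(seconds).
- inverse_kinematics(position, orientation): joint angles nearest the present ones, or None.
- capture(name): name is "side" or "top"; returns a dict with "image" (420x560x3 uint8, blue, green, red), "range_z" (420x560 float32, m along the optical axis (not along the pixel's ray), 0 where there is no reading), "intrinsics" (3x3 intrinsics, pixels), "R" (3x3) and "t" (3): a world point X has camera coordinates R X + t. Camera axes: x right, y down, z forward; pixel columns grow to the right and rows downward; lengths in m; the calibration is good to about 2 mm. A picture is of the moment at which its call begins.
A pose or a line that the arm cannot do raises PlanningError and nothing moves.
- close_job(): hands the job in; it is judged then, once.
Trained networks look in the newest picture that a camera, given by its name, has taken for a name from the list of things; names that differ only in an ending like _2 or _b are one class to them, and where a whole thing is asked for, a point or a joint stands for the part that bears it (a point fixed in the world has none). Each returns a list of dicts, best first, with "conf" (0 to 1); they miss things now and then, are a little off and sometimes report something else, mostly with a low value. They report only what shows in the picture. A call takes as long as a camera call.
- spot_in(camera, query): "xy" ([column, row] in pixels, amid what is visible of it).
- silhouettes(camera, query): "region" (420x560 bool, what is visible of it) and "xy" ([column, row] in pixels, amid what is visible of it).
Readings, each from a call of its own:
- current_clock(): time.
- current_joint_pos(): joint angles.
- current_qvel(): joint speeds.
- current_joint_torque(): joint torques, N m.
- current_position(): TCP position.
- current_orientation(): TCP orientation.
- current_force(): force on the tool from outside, world axes, zero at the start.
- current_torque(): the same for the moment, N m.
- current_finger_gap(): finger opening in m.
- current_grip_force(): force on a finger pad.
Only numpy, scipy, OpenCV 4.12 (cv2) and the standard library are available. Lean on these libraries where they do the work, as an engineer would, in place of code of your own. Each camera call takes 0.05 s, during which the arm holds its last target. There are 200 camera calls.

## Working session

There is one attempt and no reset: what is moved stays moved. The work goes in short steps, each a Python script; the robot and the scene stay as the last script left them, time stands still between calls to the robot, and variables do not carry over. Pictures are saved under pics/ and viewed, at most 10 in all, crops included, and the job is handed in when it is done.

```bash
mkdir -p pics; python3 - <<'E'
from bench import *
import cv2,numpy as np,pickle
for n in("top","side"):
    c=capture(n); cv2.imwrite(f"pics/{n}0.png",c["image"]); pickle.dump(c,open(f"{n}0.pkl","wb"))
    print(n,c["intrinsics"],c["R"],c["t"])
    for q in("blank_center","stop","sawing_board","jar","bridge_blank"):
        s=silhouettes(n,q)
        pickle.dump(s,open(f"{n}_{q}.pkl","wb"))
        print(q,[(round(d["conf"],2),np.round(d["xy"]),d["region"].sum()) for d in s[:3]])
print(current_clock(),current_orientation())
E
```

```text
top [[494.12889015   0.         275.08365959]
 [  0.         494.12889015 214.62724571]
 [  0.           0.           1.        ]] [[ 0.01262187 -0.99987795 -0.00920704]
 [-0.99501417 -0.01164839 -0.09905113]
 [ 0.09893179  0.01041134 -0.99503975]] [-2.13240639e-04  5.42095435e-01  1.67481903e+00]
blank_center [(0.58, array([309., 220.]), np.int64(1031))]
stop [(0.56, array([234., 188.]), np.int64(165))]
sawing_board [(0.88, array([278., 204.]), np.int64(9497)), (0.69, array([211., 202.]), np.int64(263)), (0.67, array([232., 191.]), np.int64(155))]
jar [(0.55, array([252., 237.]), np.int64(108)), (0.24, array([235., 190.]), np.int64(166))]
bridge_blank [(0.62, array([214., 237.]), np.int64(253))]
side [[463.60474301   0.         274.59328401]
 [  0.         463.60474301 207.48449074]
 [  0.           0.           1.        ]] [[-0.82978908 -0.5580762  -0.00102029]
 [-0.35165083  0.52427842 -0.77554744]
 [ 0.43334949 -0.64318201 -0.63128846]] [0.44270725 0.22838869 1.0851059 ]
blank_center [(0.64, array([296., 202.]), np.int64(1037))]
stop [(0.76, array([216., 230.]), np.int64(424))]
sawing_board [(0.76, array([258., 230.]), np.int64(10165))]
jar [(0.63, array([281., 239.]), np.int64(319))]
bridge_blank [(0.61, array([253., 273.]), np.int64(416))]
0.6 [ 9.93745828e-01  1.11665690e-01 -4.60847630e-06 -5.12956060e-05]
```

```bash
python3 - <<'E'
import cv2
a=cv2.imread("pics/top0.png")[130:290,150:430]; cv2.imwrite("pics/topc.png",cv2.resize(a,(784,448),interpolation=cv2.INTER_CUBIC))
a=cv2.imread("pics/side0.png");cv2.imwrite("pics/sidec.png",cv2.resize(a,(784,588),interpolation=cv2.INTER_CUBIC))
E
```

```text
(no output)
```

View pics/topc.png

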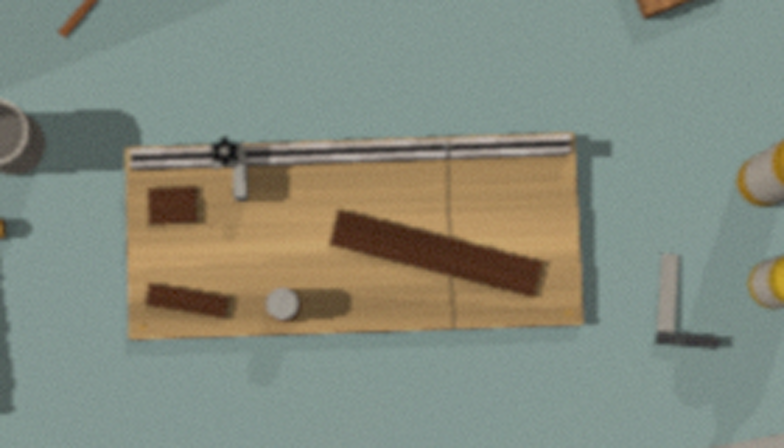

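View pics/sidec.png

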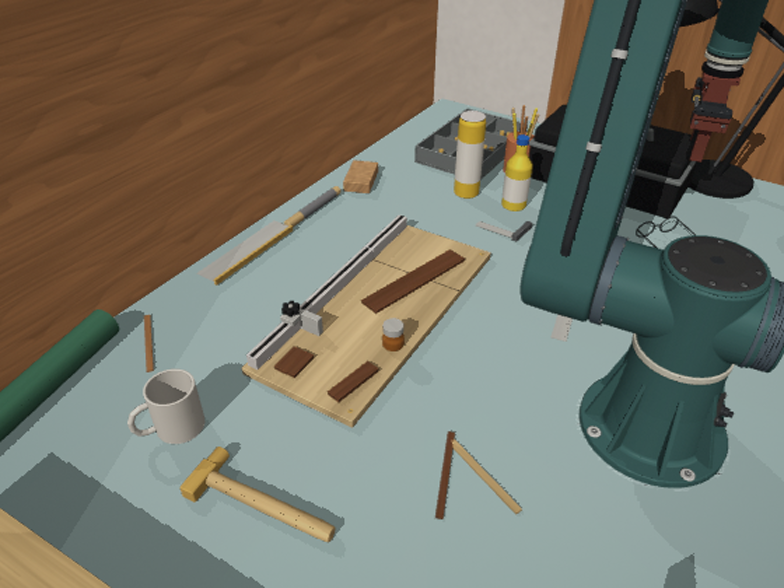

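The top crop shows the blank's centre near (440,252), with its −y end closer to the robot. The stop leg is at (240,180), the jar at (283,303) and the fence along row ~150. The side view agrees with this, and the area over the board is clear apart from the jar and the stop.

```bash
cat >h.py <<'E'
from bench import *
import cv2,numpy as np,pickle
def unproj(c,px,z):
    px=np.atleast_2d(px).astype(float); K,R,t=c["intrinsics"],c["R"],c["t"]
    d=np.c_[px,np.ones(len(px))]@np.linalg.inv(K).T@R; o=-R.T@t
    return (o+d*((z-o[2])/d[:,2])[:,None])[:,:2]
def rect(c,m,z):
    k=np.argwhere(m)[:,::-1]; p=unproj(c,k,z); mu=p.mean(0)
    w,v=np.linalg.eigh(np.cov((p-mu).T)); a=v[:,1]*np.sign(v[1,1])
    return mu,a,np.sqrt(12*w)[::-1]   # centre, long axis(+y), length/width
E
python3 - <<'E'
from h import *
for n in("top","side"):
    c=pickle.load(open(f"{n}0.pkl","rb"))
    for q,z in(("blank_center",.026),("sawing_board",.018),("stop",.06),("jar",.068 if n=="top" else .043),("bridge_blank",.027)):
        s=pickle.load(open(f"{n}_{q}.pkl","rb"))[0]
        mu,a,l=rect(c,s["region"],z); print(n,q,mu.round(4),"yaw",round(float(np.arctan2(-a[0],a[1])),4),l.round(3))
c=pickle.load(open("top0.pkl","rb"))
# board corners in crop px -> world ; fence top front edge ; stop leg face
f=lambda u,v,z:unproj(c,[[150+u/2.8,130+v/2.8]],z)[0].round(4)
print("near corners",f(128,339,.018),f(582,325,.018),"far top fence front",f(131,168,.046),f(571,152,.046),"stop leg top",f(234,198,.06),f(246,198,.06),f(246,166,.06))
E
```

```text
top blank_center [ 0.5236 -0.1016] yaw -0.2511 [0.259 0.047]
top sawing_board [5.49e-01 1.00e-04] yaw 0.0617 [0.563 0.248]
top stop [0.6269 0.1494] yaw -1.1511 [0.072 0.032]
top jar [0.4589 0.0829] yaw 0.4369 [0.035 0.033]
top bridge_blank [0.4639 0.2046] yaw -0.1617 [0.098 0.03 ]
side blank_center [ 0.5223 -0.0867] yaw -0.2314 [0.266 0.053]
side sawing_board [0.5419 0.0497] yaw 0.0909 [0.576 0.268]
side stop [0.6129 0.1617] yaw 1.4337 [0.096 0.046]
side jar [0.457  0.0871] yaw 0.5879 [0.081 0.037]
side bridge_blank [0.458  0.2131] yaw -0.1376 [0.103 0.032]
near corners [0.4137 0.2781] [ 0.4377 -0.2792] far top fence front [0.6218 0.2756] [ 0.6476 -0.2622] stop leg top [0.5845 0.1473] [0.5847 0.1328] [0.6238 0.1336]
```

```bash
cat >>h.py <<'E'
def edges():
    c=pickle.load(open("top0.pkl","rb")); m=pickle.load(open("top_sawing_board.pkl","rb"))[0]["region"]
    g=cv2.cvtColor(c["image"],cv2.COLOR_BGR2HSV).astype(float)[:,:,1]  # board edge: use b-r contrast instead
    d=c["image"][:,:,2].astype(float)-c["image"][:,:,0]
    d=cv2.GaussianBlur(d,(5,1),0); pts=[]
    for u in range(205,350):
        r=int(130+(339-14*((u-150)*2.8-128)/454)/2.8)
        s=np.diff(d[r-5:r+6,u]); s=np.clip(-s,0,None); pts.append((u,r-5+.5+(s*np.arange(10)).sum()/s.sum()))
    P=unproj(c,pts,.018); k=np.median(0*P[:,0]); 
    for _ in range(4):
        f=np.polyfit(P[:,1],P[:,0],1); e=P[:,0]-np.polyval(f,P[:,1]); P=P[abs(e)<2*e.std()+1e-6]
    return f
E
python3 - <<'E'
from h import *
f=edges(); print("near edge slope, x0",f)
E
```

```text
near edge slope, x0 [-0.04526449  0.4266971 ]
```

```bash
cat >>h.py <<'E'
TH=.045; O=np.array([.5466,.005]); RB=np.array([[np.cos(TH),-np.sin(TH)],[np.sin(TH),np.cos(TH)]])
Q=[np.cos(TH/2),np.sin(TH/2),0,0]
def W(x,y,z): return [*(O+RB@[x,y]),z]
def B(p): return (RB.T@(np.array(p[:2])-O)).round(4)
def line(x,y,z,**k):
    r=servo_line(W(x,y,z),Q,**k); print("at",B(current_position()),round(current_position()[2],4),"hit",r,"F",np.round(current_force(),1),"t",round(current_clock(),1)); return r
def look(tag):
    c=capture("top"); s=silhouettes("top","blank_center")
    for d in s[:2]:
        mu,a,l=rect(c,d["region"],.026); print("blank",d["conf"],B(mu),"relyaw",round(float(np.arctan2(-a[0],a[1])-TH),3),l.round(3))
    cv2.imwrite(f"pics/{tag}.png",cv2.resize(c["image"][130:290,150:430],(784,448),interpolation=cv2.INTER_CUBIC))
ZP=.0215
E
python3 - <<'E'
from h import *
b=B([.5236,-.1016]); print("blank",b)
x0,y0=b[0]-.08,b[1]
line(x0,y0,.15,rate=.3)
line(x0,y0,.04,rate=.2)
line(x0,y0,ZP,rate=.05,contact_N=8)
line(.067,y0,ZP,rate=.05,contact_N=6)
line(current_position()[0]*0+B(current_position())[0]-.02,y0,ZP,rate=.1)
look("p1")
E
```

```text
blank [-0.0278 -0.1055]
at [-0.1083 -0.106 ] 0.1501 hit False F [-0.4 -0.1  0.3] t 2.7
at [-0.1075 -0.106 ] 0.0404 hit False F [-0.7  0.1  1. ] t 3.4
at [-0.108  -0.1053] 0.0213 hit False F [-0.2  0.5 -0.4] t 3.9
at [ 0.0669 -0.1055] 0.0215 hit False F [0.6 0.2 0.4] t 7.5
at [ 0.0466 -0.1055] 0.0216 hit False F [ 1.1  0.7 -0.6] t 7.9
blank 0.79 [-0.0225 -0.1087] relyaw -0.299 [0.296 0.044]
```

View pics/p1.png

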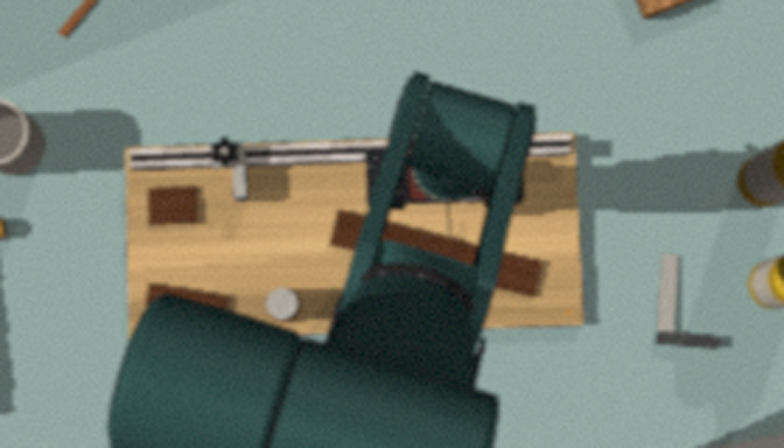

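The image shows the blank still in its original place, centred near (440,252), and there was no contact force. The open fingertips must swing up and have passed over it. I'll raise the arm, go back, probe down for the board with the fingers open, and push just above that height.

```bash
python3 - <<'E'
from h import *
b=(-.0278,-.1055); x0,y0=b[0]-.078,b[1]
line(.0466,y0,.07,rate=.2)
line(x0,y0,.07,rate=.25)
line(x0,y0,.025,rate=.2)
h=line(x0,y0,-.015,rate=.025,contact_N=4)
zb=current_position()[2]; print("zb",zb,current_finger_gap())
if h:
    zp=zb+.0035; open("zp","w").write(str(zp))
    line(x0,y0,zp,rate=.05)
    line(x0+.05,y0,zp,rate=.06)
    line(.067,y0,zp,rate=.05,contact_N=6)
    line(B(current_position())[0]-.02,y0,zp,rate=.1)
    line(B(current_position())[0],y0,.07,rate=.2)
    line(-.06,-.235,.07,rate=.25)
    look("p2")
E
```

```text
at [ 0.0479 -0.1058] 0.0709 hit False F [-0.5  0.7 -0.3] t 8.4
at [-0.1044 -0.106 ] 0.0699 hit False F [ 0.7  0.9 -0.2] t 9.1
at [-0.105  -0.1054] 0.0245 hit False F [ 0.3 -0.9  0.4] t 9.5
at [-0.1057 -0.1055] -0.0149 hit False F [ 0.6  0.5 -0. ] t 11.2
zb -0.014897609716402749 0.0874999320421705
```

```bash
python3 - <<'E'
from h import *
c=capture("side"); cv2.imwrite("pics/s1.png",cv2.resize(c["image"][80:300,200:480],(784,616))[:600])
print(current_finger_gap(),current_position(),B(current_position()))
E
```

```text
0.0880441225530771 [ 0.44577546 -0.1051847  -0.01488276] [-0.1057 -0.1055]
```

View pics/s1.png

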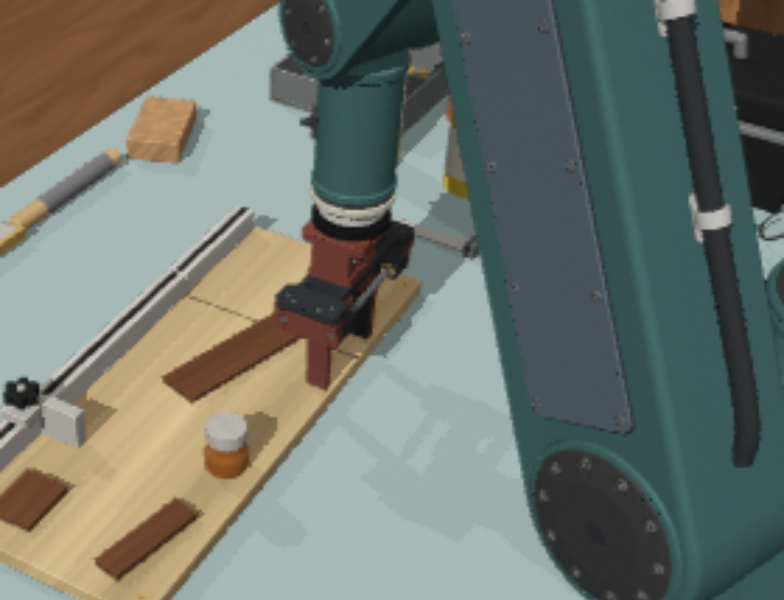

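The side view shows the open fingertips near (318,385), still just above the board. I'll shut the gripper, for which the TCP height is defined, and check the height by contact.

```bash
python3 - <<'E'
from h import *
x0,y0=-.105,-.1255
line(x0,y0,.06,rate=.2)
move_gripper(0.0); print("gap",current_finger_gap(),current_clock())
line(x0,y0,.026,rate=.2)
h=line(x0,y0,.006,rate=.02,contact_N=4)
zb=current_position()[2]; print("zb",zb)
if h:
    zp=zb+.0035; open("zp","w").write(str(zp))
    line(x0,y0,zp,rate=.05)
    line(.06,y0,zp,rate=.06,contact_N=6)
    x=B(current_position())[0]-.02
    line(x,y0,zp,rate=.1)
    line(x,y0,.06,rate=.2)
    line(-.06,-.26,.06,rate=.25)
    look("p2")
E
```

```text
at [-0.1052 -0.1254] 0.0599 hit False F [-0.4 -0.2 -1. ] t 11.8
gap 0.00041239346396572743 13.1833
at [-0.1061 -0.125 ] 0.0255 hit False F [-0.6  0.7 -0.5] t 13.5
at [-0.1049 -0.1255] 0.0061 hit False F [ 0.3  0.2 -0.6] t 14.7
zb 0.006067361572905473
```

```bash
python3 - <<'E'
from h import *
x0,y0=-.105,-.1255
c=capture("side"); K,R,t=c["intrinsics"],c["R"],c["t"]; Z=c["range_z"]
v,u=np.mgrid[:420,:560]; P=(np.stack([(u-K[0,2])/K[0,0]*Z,(v-K[1,2])/K[1,1]*Z,Z],-1)-t)@R
w=np.array(current_position()); near=(np.hypot(P[...,0]-w[0],P[...,1]-w[1])<.035)&(Z>0)
im=c["image"].astype(int); red=near&(im[...,2]>im[...,1]*1.6)&(P[...,2]<.12)
q=P[red]; o=np.argsort(q[:,2])[:6]; print("tip pts",q[o].round(3).tolist(),"tcp",w.round(3),"n",len(q))
bd=near&~red; print("board z near",np.median(P[bd][:,2]).round(4))
cv2.imwrite("pics/s2.png",cv2.resize(c["image"][150:270,280:440],(800,600)))
E
```

```text
tip pts [[0.436, -0.129, 0.045], [0.436, -0.117, 0.045], [0.445, -0.116, 0.045], [0.435, -0.122, 0.046], [0.44, -0.118, 0.046], [0.451, -0.115, 0.047]] tcp [ 0.447 -0.125  0.006] n 91
board z near 0.1542
```

View pics/s2.png

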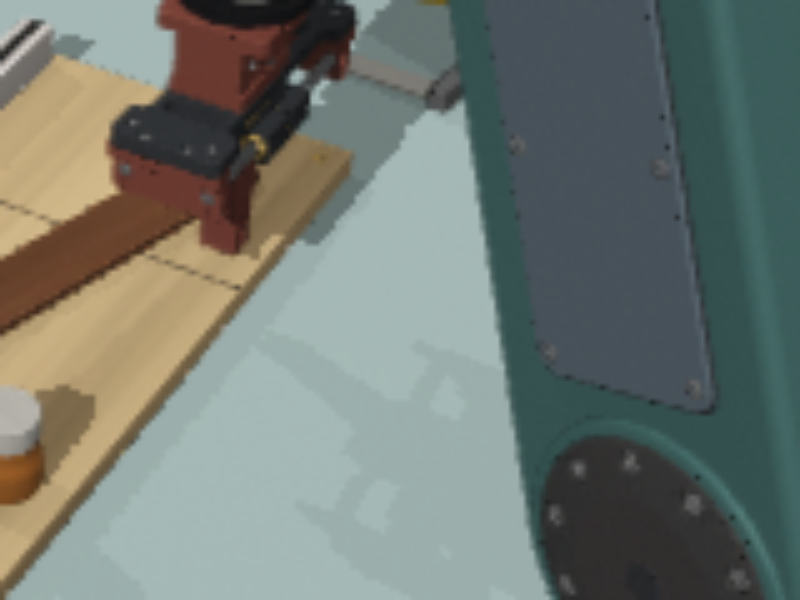

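The side crop shows the shut tips well above the board near (222,248). Depth puts them at z ≈ 0.045 while the TCP reads 0.006, so the fingers really end about 39 mm higher than the TCP reading. The board should be touched at a reading of about −0.021. The gripper body therefore also sits lower over the board than specified, so I'll keep it clear of the jar and stop.

```bash
python3 - <<'E'
from h import *
x0,y0=-.105,-.1255
line(x0,y0,-.013,rate=.06,contact_N=5)
h=line(x0,y0,-.035,rate=.02,contact_N=4)
zb=current_position()[2]; print("zb",zb)
if h:
    zp=zb+.0035; open("zp","w").write(str(zp))
    line(x0,y0,zp,rate=.05)
    line(.06,y0,zp,rate=.06,contact_N=6)
    x=B(current_position())[0]-.02
    line(x,y0,zp,rate=.1)
    line(x,y0,.03,rate=.25)
    line(-.06,-.26,.03,rate=.25)
    look("p2")
E
```

```text
at [-0.1055 -0.1252] -0.0136 hit False F [-0.6  0.8 -0. ] t 15.2
at [-0.1046 -0.1257] -0.0163 hit True F [-0.7  0.5  5.6] t 15.6
zb -0.01625995711576815
at [-0.1048 -0.1256] -0.0125 hit False F [-0.9  0.5 -0.1] t 15.8
at [ 0.0314 -0.1247] -0.0134 hit True F [-0.1  0.8 -0.5] t 17.9
at [ 0.0112 -0.1255] -0.0128 hit False F [-0.9 -0.5  0.4] t 18.2
at [ 0.0136 -0.1262] 0.0314 hit False F [-0.6 -0.1 -0.2] t 18.5
at [-0.0603 -0.2591] 0.0293 hit False F [-0.   0.5  0.3] t 19.3
blank 0.55 [-0.0633  0.468 ] relyaw -1.488 [0.26  0.052]
```

View pics/p2.png

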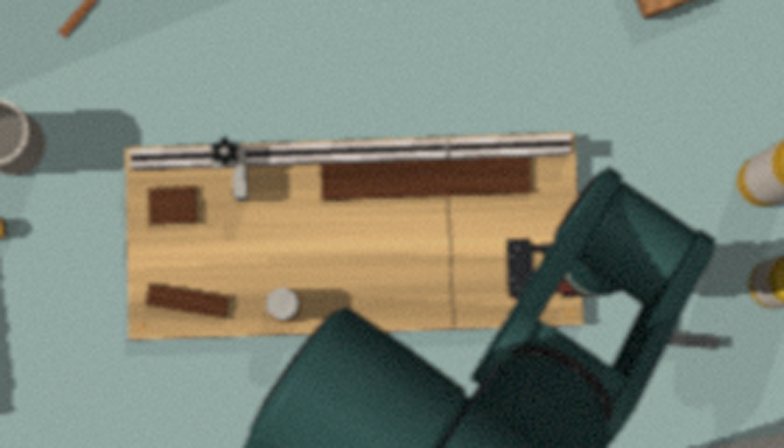

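The image shows the blank flat along the fence, spanning crop columns 322–535 at row 178, with the stop leg at column 240. Next I push its −y end to the stop and then re-press it against the fence.

```bash
python3 - <<'E'
from h import *
zp=float(open("zp").read())
c=pickle.load(open("top0.pkl","rb")); print("end",B(unproj(c,[[150+535/2.8,130+178/2.8]],.026)[0]))
line(.069,-.27,.03,rate=.25)
line(.069,-.27,zp,rate=.1,contact_N=6)
h=line(.069,-.11,zp,rate=.05,contact_N=6)
line(.069,B(current_position())[1]-.02,zp,rate=.1)
line(.069,B(current_position())[1],.03,rate=.25)
line(.0,-.05,.03,rate=.25)
line(.0,-.05,zp,rate=.1,contact_N=6)
line(.06,-.05,zp,rate=.05,contact_N=6)
line(B(current_position())[0]-.03,-.05,zp,rate=.1)
line(0,-.05,.03,rate=.25)
line(-.1,-.23,.12,rate=.3)
look("p3")
E
```

```text
end [ 0.0611 -0.2287]
at [ 0.0678 -0.2686] 0.0293 hit False F [-0.4  0.  -0.1] t 20.1
at [ 0.0685 -0.27  ] -0.013 hit False F [0.7 0.3 0.5] t 20.6
at [ 0.069  -0.1396] -0.0128 hit True F [-0.7 -3.4  2.1] t 22.9
at [ 0.069  -0.1605] -0.0129 hit False F [-0.4 -0.5 -0. ] t 23.3
at [ 0.0701 -0.1608] 0.0313 hit False F [ 0.1 -0.1 -0.2] t 23.6
at [ 0.001  -0.0505] 0.0298 hit False F [-0.9 -0.1 -0.2] t 24.3
at [ 0.0003 -0.0506] -0.0129 hit False F [ 0.5  0.3 -0.4] t 24.9
at [ 0.0315 -0.0498] -0.0132 hit True F [ 1.1 -0.4 -0.5] t 25.6
at [ 0.0018 -0.0501] -0.0126 hit False F [0.1 0.3 0.1] t 26.0
at [ 0.0024 -0.0505] 0.0313 hit False F [-0.1  0.2  0.2] t 26.3
at [-0.1004 -0.2289] 0.119 hit False F [ 0.1  0.2 -0.7] t 27.2
blank 0.71 [ 0.0676 -0.0062] relyaw 0.007 [0.259 0.047]
```

View pics/p3.png

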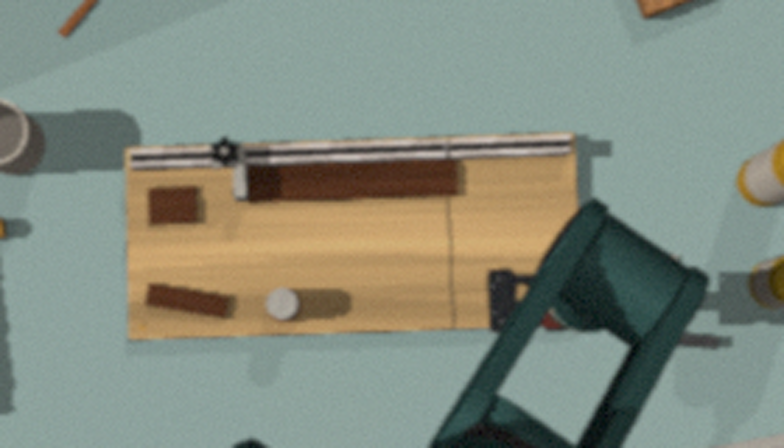

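The image shows the blank against the fence and butted to the stop, spanning columns 247–458. The bystanders haven't moved. I'll repeat both presses once, slowly, to confirm contact and then hand in.

```bash
python3 - <<'E'
from h import *
zp=float(open("zp").read())
line(.069,-.175,.03,rate=.25)
line(.069,-.175,zp,rate=.1,contact_N=6)
line(.069,-.13,zp,rate=.02,contact_N=5)
line(.069,B(current_position())[1]-.03,zp,rate=.1)
line(.069,B(current_position())[1],.03,rate=.25)
line(.0,-.05,.03,rate=.25)
line(.0,-.05,zp,rate=.1,contact_N=6)
line(.06,-.05,zp,rate=.025,contact_N=5)
line(B(current_position())[0]-.03,-.05,zp,rate=.1)
line(0,-.05,.03,rate=.25)
line(-.1,-.23,.12,rate=.3)
look("p4"); sleep(.3); print(current_clock()); print(close_job())
E
```

```text
at [ 0.0681 -0.1748] 0.0301 hit False F [-0.7 -0.5  0.5] t 28.3
at [ 0.0687 -0.1753] -0.0126 hit False F [-0.1 -0.3 -0.9] t 28.9
at [ 0.069  -0.1396] -0.0129 hit True F [ 0.4 -1.5  1.9] t 30.5
at [ 0.0688 -0.1705] -0.0129 hit False F [0.  0.1 0.2] t 30.9
at [ 0.0702 -0.1707] 0.0314 hit False F [0.1 0.7 1.2] t 31.3
at [ 0.0011 -0.0507] 0.0299 hit False F [ 0.3  0.4 -1.3] t 32.0
at [ 0.0003 -0.0506] -0.0129 hit False F [ 0.4 -0.5  0.4] t 32.5
at [ 0.0314 -0.0498] -0.0133 hit True F [ 0.9 -0.2 -1. ] t 33.9
at [ 0.0016 -0.0501] -0.0127 hit False F [0.8 0.5 0.2] t 34.3
at [ 0.0024 -0.0505] 0.0313 hit False F [-0.6  0.  -0.1] t 34.7
at [-0.1004 -0.2289] 0.119 hit False F [-1.2  0.6  0.7] t 35.6
blank 0.68 [ 0.0671 -0.0026] relyaw 0.004 [0.256 0.052]
35.9583
the job is handed in; nothing more can be done
None
```

The blank was slid flat against the fence and up to the length stop; repeat presses stopped at the same points to 0.1 mm. I handed the job in at 36 s with the arm clear, the last pictures showed no bystander shifted, and no verdict was returned.

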